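# Take the temperature logger off its instrument stand for calibration

## Robot

A 6-joint arm with a two-finger parallel gripper is mounted at the origin on a cart in front of the work surface, level with it; the furniture and walls round the work are solid. World frame = base frame: x ahead of the robot, y to its left, z up, the work surface at z = 0. Lengths are in m, angles in rad, forces in N, time in s.
With the tool pointing down it reaches from about 0.3 to 0.95 m from the base axis. Payload 3.1 kg.
Tool frame: the origin (TCP) lies midway between the tips of the shut fingers; the grasp point (between the pads) lies 19 mm behind it (r.grip_depth is the distance from the TCP to the grasp point, in m); z points along the fingers, y is the line along which they close (so a half turn about z gives the same grasp; the last joint's range is limited). The gripper opens to 85 mm and grips with 20 to 120 N. Pads are 22 mm wide; open, the fingers measure 114 mm over their backs; the gripper's body (76 mm by 85 mm) begins 54 mm behind the grasp point. The pads swing forward as they close: fully open they stand 13 mm farther back than shut.
Start: joints at [1.051, 0.308, 1.634, -0, 1.2, -0.07], TCP at [0.272, 0.563, 0.231] pointing down, gripper open.
Joint ranges: [-3.06, 3.06], [-0.79, 1.96], [0.05, 2.63], [-1.19, 4.34], [0.05, 2.64], [-2.94, 2.94]. Speed limits (rad/s): [2.79, 2.79, 3.14, 3.14, 3.14, 3.14].

## Interface

Orientations are given as a rotation vector (axis times angle).
In Python, from plant import r, cams gives the robot as it stands.
- The arm moves only by the tool jog_arm, never from a script. Its argument "steps" is a list that holds one entry, the list of rows, each a list of 5 numbers: the shift along the tool's x, y, z in cm, then the turn about the tool's z in rad, then the finger opening in cm, from 0 to 8.54. In form: [[[dx, dy, dz, spin, claw], ...]]. A call has 1 to 20 rows; each row shifts and turns the commanded pose from where the row before left it, along the tool's axes as they then stand; what a row does not reach is not made up. A row lasts 1/12 s, in which the tool goes at most 41.7 mm and 7.16 degrees, less where a joint would pass 70% of its speed; a pose out of reach is approached as far as the arm can. A call with a gripper value outside its range is refused whole. The fingers move at their own pace and stop on an object; "newtons" is the grip in N (left out, the last holds). Time passes only in rows, so rows that do not move let the fingers close. It gives the time, the measured TCP pose, the force, the opening and the grip force at its end, in the units of the state.
- r.get_state(): the state, without advancing time (a new reading comes with each control period).
- cams.get_image(name): name is "scene" or "top" or "wrist"; returns a dict with "pixels" (480x640x3 uint8, blue, green, red), "K" (3x3 intrinsics, pixels), "k1" (the pictures are not rectified: a ray, as slopes to the right and down, at radius r is drawn at 1 + k1 r^2 times it, then the intrinsics apply), "extrinsics" (4x4, takes a point from world to camera coordinates). Camera axes: x right, y up, looking along -z (the intrinsics and any distortion apply to the point x, -y, -z); pixel columns grow to the right and rows downward; lengths in m; the calibration is good to about 2 mm. A picture is of the moment at which its call begins. There is no depth.
- r.close_job(): hands the job in; it is judged then, once.
The state is a dict: "t": time; "joint_pos": joint angles; "qd": joint speeds; "joint_efforts": joint torques, N m; "position": TCP position; "eef_rot": TCP orientation; "contact_force": force on the tool from outside, world axes, zero at the start; "torque": the same for the moment, N m; "width": finger opening in m; "grip_force": force on a finger pad.
Only numpy, scipy, OpenCV 4.12 (cv2) and the standard library are available. Lean on these libraries where they do the work, as an engineer would, in place of code of your own. Each camera call takes 0.05 s, during which the arm holds its last target. There are 200 camera calls.

## Task

The temperature logger on the sloping stand (the unit with the square display) is due for calibration: turn the lock above it a quarter turn, slide the logger up to the wide ends of its keyhole slots, lift it off its studs, and lay it gently, display up, on the rubber mat in the tray, lengthwise in the bay. Leave the other two units hanging and locked, and everything else where it stands.

Things in the scene. Friction and masses are not known exactly. Their poses are not given: they have to be found in the camera images.
- logger: temperature logger, about 180 g: the unit with the square display window and three small buttons; it hangs at one of the stand's three places. Aluminium back plate 144 x 50 x 4 mm with a housing on its middle. Origin: middle of the back of the plate; x along the plate to its upper end (up the slope), y to its left, z out of its face.
- logger_housing (a point): middle of the logger's white and grey housing, 19 mm above the origin along its z. The housing is 70 mm long (x), 46 mm wide (y; grip it across this) and reaches 4 to 34 mm from the back; its sides are plain and free (a neighbour's plate is 42 mm away at the nearest).
- logger_keyhole (a point): centre of the wide end (18 mm wide, 22 mm long) of the logger's upper keyhole slot; the slot (9 mm wide) runs up from it. The lower ear has the same. Hung, the studs sit 16 mm higher, in the slots' upper ends; slid 16 mm up the slope (13 to 18 do) the heads pass the wide ends and it lifts off along z. An open lock bar stops it at 18 mm; let go, it slides back.
- dial_gauge: unit with a round dial and needle, hanging at another place, loose; leave it. Same back plate, housing, slots and axes as the logger.
- sounder: unit with a slotted grille and one round button, hanging at another place, loose; leave it. Same back plate, housing, slots and axes as the logger.
- hanger_left: left hanging place of the stand as seen from the robot. Frame of a unit hung there: origin on the sloping face under the middle of the unit's back (a hung unit's origin is within 1.5 mm of it), x up the slope, y left along the stand, z square out of the face, tilted 30 degrees from vertical towards the robot (stand's front).
- hanger_mid: middle hanging place of the stand as seen from the robot. Frame of a unit hung there: origin on the sloping face under the middle of the unit's back (a hung unit's origin is within 1.5 mm of it), x up the slope, y left along the stand, z square out of the face, tilted 30 degrees from vertical towards the robot (stand's front).
- hanger_right: right hanging place of the stand as seen from the robot. Frame of a unit hung there: origin on the sloping face under the middle of the unit's back (a hung unit's origin is within 1.5 mm of it), x up the slope, y left along the stand, z square out of the face, tilted 30 degrees from vertical towards the robot (stand's front).
- lock_left_grip (a point): middle of the black thumb grip of the left lock, on its pivot axis, 21 mm off the face and 96 mm up x from the hanging place's origin. Grip: 30 mm long (along the bar), 10 mm thick, reaching 8 to 34 mm off the face. Nothing else near stands more than 8 mm off the face within 50 mm.
- lock_mid_grip (a point): middle of the black thumb grip of the middle lock, on its pivot axis, 21 mm off the face and 96 mm up x from the hanging place's origin. Grip: 30 mm long (along the bar), 10 mm thick, reaching 8 to 34 mm off the face. Nothing else near stands more than 8 mm off the face within 50 mm.
- lock_right_grip (a point): middle of the black thumb grip of the right lock, on its pivot axis, 21 mm off the face and 96 mm up x from the hanging place's origin. Grip: 30 mm long (along the bar), 10 mm thick, reaching 8 to 34 mm off the face. Nothing else near stands more than 8 mm off the face within 50 mm.
- lock_left (a joint): turn-button lock above the left hanging place, rad: a flat bar 46 x 12 mm, 1 to 8 mm off the face. Near 0: bar along the slope, its lower end just above the unit's plate, which cannot slide up. Turned a quarter turn either way (+1.57 counter-clockwise, -1.57 clockwise seen from in front; stops at 1.66) it frees the unit. Stays where left; takes 0.04 N m.
- lock_mid (a joint): turn-button lock above the middle hanging place, rad: a flat bar 46 x 12 mm, 1 to 8 mm off the face. Near 0: bar along the slope, its lower end just above the unit's plate, which cannot slide up. Turned a quarter turn either way (+1.57 counter-clockwise, -1.57 clockwise seen from in front; stops at 1.66) it frees the unit. Stays where left; takes 0.04 N m.
- lock_right (a joint): turn-button lock above the right hanging place, rad: a flat bar 46 x 12 mm, 1 to 8 mm off the face. Near 0: bar along the slope, its lower end just above the unit's plate, which cannot slide up. Turned a quarter turn either way (+1.57 counter-clockwise, -1.57 clockwise seen from in front; stops at 1.66) it frees the unit. Stays where left; takes 0.04 N m.
- stand: grey sheet-steel instrument stand, fixed; 300 mm wide (y), 185 mm deep, its face sloping at 30 degrees from 22 mm high at the front to 128 mm at the back. Three places 92 mm apart, each with two headed studs at x = 66 and -42 mm of its frame: necks 5 mm thick, heads 14 mm across, 6.5 to 9.5 mm off the face (2.5 mm of play along z; plate and face are smooth, friction 0.25). Origin: centre of the foot, x to its back.
- tray: shallow metal tray, 176 x 222 x 18 mm, fixed, walls and floor 3 mm thick, split by one low partition (18 mm high, along x) into two bays side by side along y, 106 mm wide and 170 mm long. Origin: centre of its underside.
- mat: black rubber mat 150 x 94 x 3 mm lying flat in one bay of the tray. Origin: centre of its underside, which is 3 mm above the bench; its long side is x, its top is 3 mm above the origin.
- timer: white timer 66 x 66 x 24 mm lying in the tray's other bay, loose; leave it. Origin: centre of its underside.
- oil_dropper: small dropper bottle, 34 mm thick and 102 mm tall, standing loose between stand and tray; leave it. Origin: centre of its foot.
- vial_1: capped vial, 19 mm thick, 54 mm tall, standing loose in front of the tray; leave it. Origin: centre of its foot.
- vial_2: second capped vial of the same size in front of the tray; leave it. Origin: centre of its foot.
- petri_3: closed petri dish, 90 mm across, 15 mm tall, loose in front of the stand; leave it. Origin: centre of its underside.
- forceps: steel forceps 132 x 14 x 9 mm lying loose in front of the stand; leave them. Origin: centre of their underside.

How it is judged:
By the outcome, as a careful person would: the job done as asked, in the order asked, and still so for the second after the job is handed in, with the robot touching nothing.
It also fails if it takes over 51 s, if anything falls off the work surface, if the arm or the gripper's body presses on something with over 40 N, if the wrist force passes 120 N, or if a joint passes its speed limit or range.

## Working session

There is one attempt and no reset: what is moved stays moved. The work goes in short steps, Python scripts to look and compute and a tool call to move; the robot and the scene stay as the last step left them, time stands still between calls to the robot, and variables do not carry over. Pictures are saved under pics/ and viewed, at most 10 in all, crops included, and the job is handed in when it is done.

Besides the shell and the picture viewer there is one more tool, called as name(argument=value, ...) on one line, values as JSON. jog_arm: Moves the arm, as the interface text tells. Its arguments: {"type":"object","properties":{"steps":{"type":"array"},"newtons":{"type":"number"}},"required":["steps"]}

```bash
mkdir -p pics; ls
python3 - <<'E'
from plant import r,cams
import cv2,numpy as np
for n in("scene","top"):
    d=cams.get_image(n);cv2.imwrite(f"pics/{n}1.png",d["pixels"]);print(n,d["K"].tolist(),d["k1"],np.round(d["extrinsics"],4).tolist())
s=r.get_state();print(s)
E
```

```text
pics
scene [[587.1826129798776, 0.0, 325.97986236878717], [0.0, 587.1826129798776, 246.18519906547925], [0.0, 0.0, 1.0]] -0.13737792615661637 [[0.4773, -0.8787, 0.0089, -0.2479], [0.4962, 0.2778, 0.8225, -0.3281], [-0.7252, -0.3882, 0.5687, -0.916], [0.0, 0.0, 0.0, 1.0]]
top [[535.6771999720427, 0.0, 310.8806352725171], [0.0, 535.6771999720427, 237.49933722885152], [0.0, 0.0, 1.0]] -0.016053343037423846 [[0.071, -0.9975, 0.0014, -0.0218], [0.9759, 0.0697, 0.2066, -0.5116], [-0.2062, -0.0133, 0.9784, -1.2061], [0.0, 0.0, 0.0, 1.0]]
{'t': 0.1, 'joint_pos': array([ 1.05129613e+00,  3.08936567e-01,  1.63505903e+00,  4.34916518e-05,
        1.19968747e+00, -6.96888386e-02]), 'qd': array([-1.54451186e-03, -2.24767668e-03, -3.17091053e-03, -9.95429371e-05,
        6.46803224e-05,  3.76348345e-04]), 'joint_efforts': array([-7.91454822e-04, -4.16410017e+01, -2.77644306e+01, -4.01395789e-05,
        4.08279317e-03, -1.01647936e-05]), 'position': array([0.27138512, 0.56218248, 0.23015041]), 'eef_rot': array([-0.70050032, -3.06183559,  0.00312304]), 'contact_force': array([-0.07218571,  0.77285811, -0.56034006]), 'torque': array([ 0.01017419, -0.01149692, -0.00534163]), 'grip_force': 0.0, 'width': 0.08527726437098333}
```

View pics/top1.png

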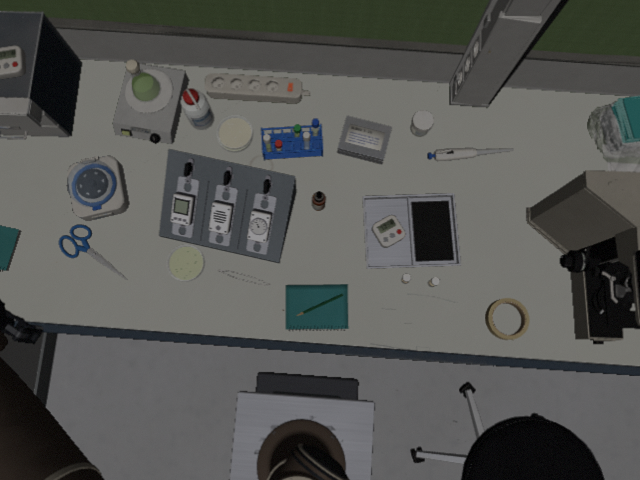

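View pics/scene1.png

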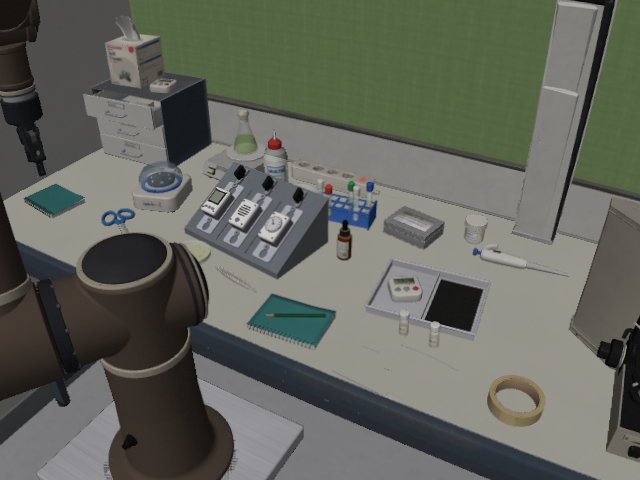

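The logger (square display) hangs at the left place: (182,208) in top, with its lock at (188,169). The mat is in the tray's right bay at (434,231). I'll enlarge both for measuring.

Run:
```python
import cv2
a=cv2.imread("pics/top1.png")
cv2.imwrite("pics/c1.png",cv2.resize(a[140:270,150:310],None,fx=4.6,fy=4.6,interpolation=cv2.INTER_CUBIC))
cv2.imwrite("pics/c2.png",cv2.resize(a[185:275,355:465],None,fx=5,fy=5,interpolation=cv2.INTER_CUBIC))
```

```text
(no output)
```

View pics/c1.png

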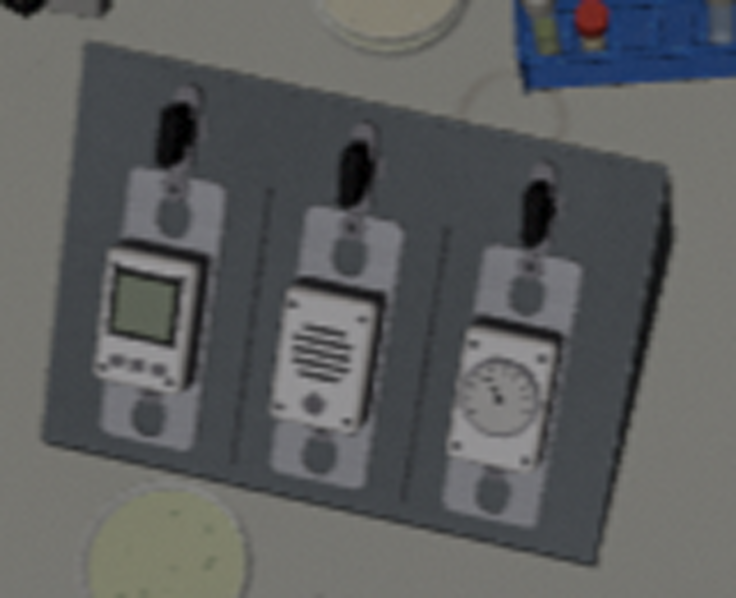

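View pics/c2.png

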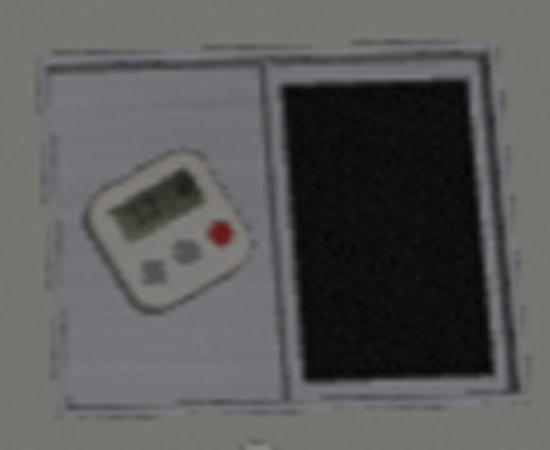

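```bash
cat > h.py <<'E'
import numpy as np,cv2
from scipy.optimize import least_squares
from scipy.spatial.transform import Rotation as R
c30,s30=np.cos(np.pi/6),.5
def proj(d,P):
    P=np.atleast_2d(P);E=d["extrinsics"];q=P@E[:3,:3].T+E[:3,3]
    a=np.c_[q[:,0],-q[:,1]]/-q[:,2:];a=a*(1+d["k1"]*(a**2).sum(1,keepdims=True))
    return a*[d["K"][0][0],d["K"][1][1]]+[d["K"][0][2],d["K"][1][2]]
def pose(x,y,yaw,L,z=0):   # local to world
    return R.from_euler("z",yaw).apply(np.atleast_2d(L))+[x,y,z]
def hang(p,L,h):  # p: x,y,yaw of stand, s: hanger origin x offset in stand frame; L in hanger frame, h=1,0,-1 left..right
    x,y,yaw,s=p;L=np.atleast_2d(L).astype(float)
    Lx=s+L[:,0]*c30-L[:,2]*s30; z=.022+(s+.0925)*np.tan(np.pi/6)+L[:,0]*s30+L[:,2]*c30
    return pose(x,y,yaw,np.c_[Lx,L[:,1]+.092*h,z])
E
python3 - <<'E'
from h import *
from plant import r,cams
d=cams.get_image("top")
cr=lambda a,f,o:(np.array(a)+.5)/f-.5+o
st=cr([(88,42),(668,165),(43,440),(596,565)],4.6,[150,140])
pl=cr([(133,168),(225,183),(192,452),(100,433),(307,206),(404,222),(367,488),(273,470),(484,244),(582,263),(536,527),(444,514)],4.6,[150,140])
mt=cr([(283,85),(468,80),(493,374),(305,380)],5,[355,185])
C=np.array([(.072,.025,.005),(.072,-.025,.005),(-.072,-.025,.005),(-.072,.025,.005)])
def f(p):
    S=pose(*p[:3],[(.0925,.15,.128),(.0925,-.15,.128),(-.0925,.15,.022),(-.0925,-.15,.022)])
    return np.r_[(proj(d,S)-st).ravel(),*[(proj(d,hang(p,C,h))-pl[4*i:4*i+4]).ravel() for i,h in enumerate((1,0,-1))]]
q=least_squares(f,[.6,.2,-.1,0],loss="soft_l1");print("stand",q.x.round(4),np.abs(q.fun).max(),q.fun.round(1))
m=least_squares(lambda p:(proj(d,pose(*p,[(.075,.047,.006),(.075,-.047,.006),(-.075,-.047,.006),(-.075,.047,.006)]))-mt).ravel(),[.5,-.25,0])
print("mat",m.x.round(4),m.fun.round(1))
for n,L in(("org",(0,0,0)),("hous",(0,0,.019)),("lock",(.096,0,.021)),("locktop",(.096,0,.034))):print(n,hang(q.x,L,1).round(4))
np.savez("fit.npz",s=q.x,m=m.x)
E
```

```text
stand [ 0.567   0.2208 -0.1476 -0.0186] 1.2253703054527136 [-1.  -0.1  0.5  0.2 -0.6  0.1  0.1 -0.4 -0.5 -0.5  0.4  0.7  0.2  0.3
  0.1 -0.   0.2 -0.5  0.2  0.5 -0.6  0.7 -0.4  0.1  0.5 -0.5  0.4 -0.
  0.2  0.4 -0.2 -1.2]
mat [ 0.5613 -0.2798  0.1019] [-0.4 -0.3  0.4 -0.4  0.5  0.4 -0.5  0.4]
org [[0.5621 0.3146 0.0647]]
hous [[0.5527 0.316  0.0811]]
lock [[0.6339 0.3039 0.1309]]
locktop [[0.6275 0.3048 0.1421]]
```

```bash
cat >> h.py <<'E'
def togo(s,P,yaw=None):  # shift (cm) in tool axes to P; spin so that tool y lies at yaw+90deg (mod pi)
    T=R.from_rotvec(s["eef_rot"]);d=T.inv().apply(np.asarray(P)-s["position"])*100
    yv=T.as_matrix()[:,1];sp=0
    if yaw is not None: sp=-((yaw+np.pi/2-np.arctan2(yv[1],yv[0])+np.pi/2)%np.pi-np.pi/2)
    return d.round(2),round(sp,3)
E
python3 - <<'E'
from h import *
from plant import r
f=np.load("fit.npz");L=hang(f["s"],(.096,0,.027),1)[0];print(L)
print(togo(r.get_state(),[L[0],L[1],.24],f["s"][2]))
E
```

```text
[0.63097717 0.30432312 0.13605406]
(array([-43.59,  -7.6 ,  -0.96]), np.float64(-0.302))
```

jog_arm(steps=[[[-1.5,-0.3,-0.1,0,8.5],[-3,-0.55,-0.1,0,8.5],[-3,-0.55,-0.1,0,8.5],[-3,-0.55,-0.1,0,8.5],[-3,-0.55,-0.1,0,8.5],[-3,-0.55,-0.1,0,6],[-3,-0.55,-0.1,0,6],[-3,-0.55,-0.1,0,4],[-3,-0.55,-0.1,0,4],[-3,-0.55,-0.1,0,4],[-3,-0.55,-0.1,0,4],[-3,-0.55,0,0,4],[-3,-0.55,0,0,4],[-3,-0.3,0,0,4],[-2,-0.2,0,-0.1,4],[-1,0,0,-0.1,4],[0,0,0,-0.1,4],[0,0,0,0,4]]], newtons=20)

```text
t: 1.65
position: [0.6327, 0.306, 0.2417]
eef_rot: [-0.236, -3.132, 0.001]
contact_force: [0.6, -0.3, 0.3]
width: 0.0399
grip_force: 0.0
```

Run:
```python
from h import *
from plant import r,cams
s=r.get_state();print({k:np.round(s[k],3) for k in("t","joint_pos","position","contact_force","width")})
f=np.load("fit.npz");L=hang(f["s"],(.096,0,.027),1)[0]
print(togo(s,L,f["s"][2]))
d=cams.get_image("wrist");cv2.imwrite("pics/w1.png",d["pixels"])
print("pred locktop,plate corners",proj(d,hang(f["s"],[(.096,0,.034),(.081,0,.034),(.111,0,.034),(.072,.025,.005),(.072,-.025,.005)],1)).round(0).tolist())
```

```text
{'t': np.float64(1.65), 'joint_pos': array([ 0.389,  0.449,  1.42 , -0.   ,  1.274, -1.032]), 'position': array([0.633, 0.306, 0.242]), 'contact_force': array([ 0.622, -0.269,  0.31 ]), 'width': np.float64(0.04)}
(array([ 0.14, -0.18, 10.56]), np.float64(-0.003))
pred locktop,plate corners [[321.0, 238.0], [321.0, 214.0], [321.0, 264.0], [359.0, 215.0], [283.0, 215.0]]
```

View pics/w1.png

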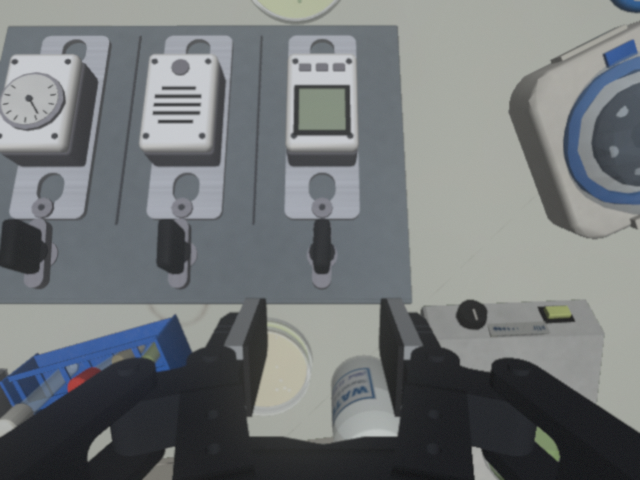

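jog_arm(steps=[[[0.1,-0.18,2,0,4],[0,0,3,0,4],[0,0,3,0,4],[0,0,1.6,0,4],[0,0,1.0,0,3],[0,0,0,0,1.5],[0,0,0,0,1.5],[0,0,0,0,1.5],[0,0,0,0,1.5]]])

```text
t: 2.45
position: [0.632, 0.307, 0.1388]
eef_rot: [0.235, 3.129, 0.003]
contact_force: [0.1, 0.0, -0.4]
width: 0.0151
grip_force: 0.0
```

Run:
```python
from h import *
from plant import r,cams
d=cams.get_image("wrist");cv2.imwrite("pics/w2.png",d["pixels"])
```

```text
(no output)
```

View pics/w2.png

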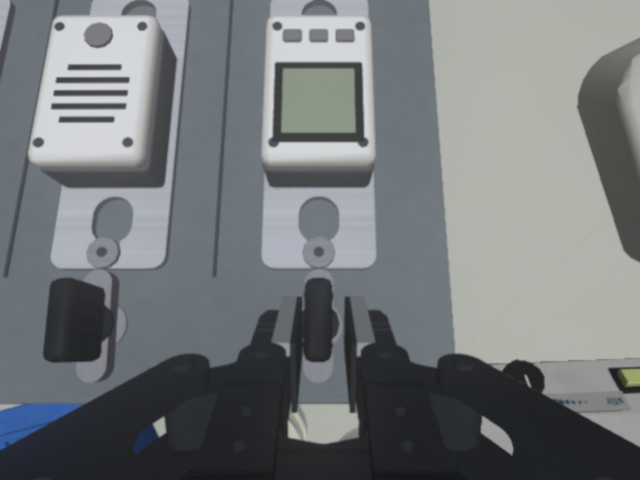

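Grip at (318,320) sits between the pads (297–350), about 2 mm left of their middle. I'll centre it, go a little lower, and turn clockwise (joint 6 has room there).

jog_arm(steps=[[[0,-0.2,0.4,0,1.5],[0,0,0,0,1.5],[0,0,0,0.1,1.5],[0,0,0,0.1,1.5],[0,0,0,0.1,1.5],[0,0,0,0.1,1.5],[0,0,0,0.1,1.5],[0,0,0,0.1,1.5],[0,0,0,0.1,1.5],[0,0,0,0,1.5]]])

```text
t: 3.33
position: [0.6302, 0.3067, 0.1331]
eef_rot: [-1.299, -2.86, -0.007]
contact_force: [-1.4, 4.9, 0.6]
width: 0.0153
grip_force: 2.1
```

jog_arm(steps=[[[0,0,0,0.1,1.5],[0,0,0,0.1,1.5],[0,0,0,0.1,1.5],[0,0,0,0.1,1.5],[0,0,0,0.1,1.6],[0,0,0,0.1,1.6],[0,0,0,0.1,1.6],[0,0,0,0.1,1.6],[0,0,0,0.1,1.6],[0,0,0,0,1.6]]])

```text
t: 4.17
position: [0.632, 0.3055, 0.1339]
eef_rot: [2.41, 2.013, 0.008]
contact_force: [2.1, 3.5, 2.8]
width: 0.0161
grip_force: 2.1
```

Run:
```python
from h import *
from plant import r,cams
print(r.get_state()["torque"])
d=cams.get_image("wrist");cv2.imwrite("pics/w3.png",d["pixels"])
```

```text
[ 0.51100615 -0.44972598  0.05846141]
```

View pics/w3.png

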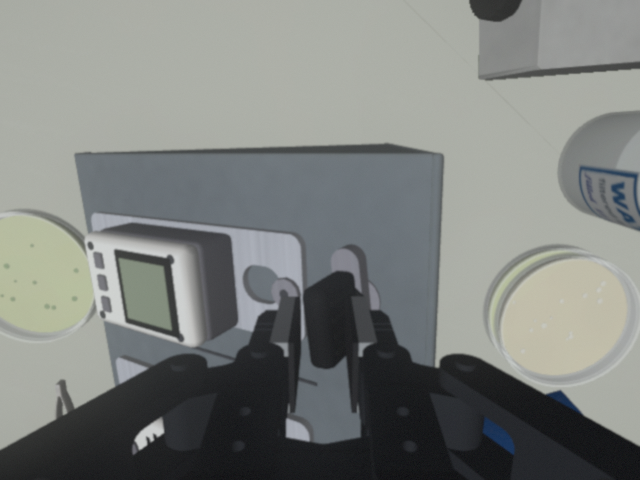

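jog_arm(steps=[[[0,0,0,0.1,1.6],[0,0,0,0.07,1.6],[0,0,0,0,1.6]]])

```text
t: 4.47
position: [0.6318, 0.3048, 0.1334]
eef_rot: [2.571, 1.804, 0.006]
contact_force: [3.0, 1.6, 2.1]
width: 0.016
grip_force: 2.3
```

Run:
```python
from plant import r
print(r.get_state()["torque"],r.get_state()["joint_pos"])
```

```text
[ 0.3769385  -0.55593707  0.04709477] [ 3.87574261e-01  5.43317171e-01  1.50881133e+00 -3.47812759e-04
  1.08528444e+00  7.34778935e-01]
```

jog_arm(steps=[[[0,0,0,0,3.5],[0,0,0,0,3.5],[0,0,-1,0,3.5],[0,0,-3,0,5],[0,0,-3,0,6],[0,0,-2,-0.12,6.5],[0,0,0,-0.12,6.5],[0,0,0,-0.12,6.5],[0,0,0,-0.12,6.5],[0,0,0,-0.12,6.5],[0,0,0,-0.12,6.5],[0,0,0,-0.12,6.5],[0,0,0,-0.12,6.5],[0,0,0,-0.12,6.5],[0,0,0,-0.12,6.5],[0,0,0,-0.12,6.5],[0,0,0,-0.12,6.5],[0,0,0,-0.12,6.5],[0,0,0,-0.12,6.5],[0,0,0,-0.09,6.5]]])

```text
t: 6.13
position: [0.6293, 0.3037, 0.2221]
eef_rot: [-0.224, -3.132, 0.002]
contact_force: [0.0, 0.4, -0.5]
width: 0.065
grip_force: 0.0
```

Run:
```python
from h import *
from plant import r,cams
s=r.get_state();f=np.load("fit.npz")
G=hang(f["s"],(-.004,0,.012),1)[0];print(G,togo(s,G,f["s"][2]))
d=cams.get_image("wrist");cv2.imwrite("pics/w4.png",d["pixels"])
print(proj(d,hang(f["s"],[(.072,.025,.005),(.072,-.025,.005),(-.072,.025,.005),(-.072,-.025,.005)],1)).round(0).tolist())
```

```text
[0.55273518 0.31595941 0.07306368] (array([ 7.73,  0.14, 14.92]), np.float64(0.005))
[[366.0, 226.0], [285.0, 226.0], [362.0, 30.0], [291.0, 30.0]]
```

View pics/w4.png

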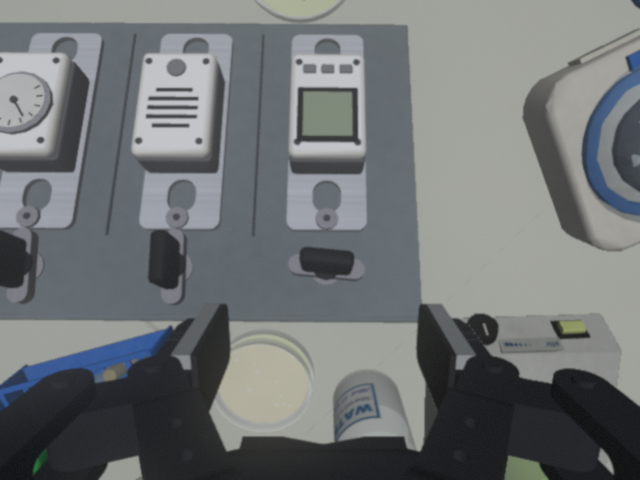

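The lock is across, (290,263)–(364,268), so it is open. The logger plate's upper corners are at (287,229) and (367,229). Next is over the housing and down.

jog_arm(steps=[[[2.6,0.14,0,0,6.5],[3,0,0,0,6.5],[2,0,2,0,6.5],[0,0,3.5,0,6.5],[0,0,3.5,0,6.5],[0,0,3,0,6.5],[0,0,1.5,0,6.5],[0,0,1,0,6.5],[0,0,0,0,6.5]]])

```text
t: 6.93
position: [0.5529, 0.3159, 0.0744]
eef_rot: [-0.236, -3.127, 0.005]
contact_force: [-0.1, -0.9, 0.1]
width: 0.0649
grip_force: 0.0
```

Run:
```python
from h import *
from plant import r
s=r.get_state();f=np.load("fit.npz")
print(togo(s,hang(f["s"],(-.004,0,.012),1)[0],f["s"][2]),s["position"],s["contact_force"])
```

```text
(array([0.02, 0.01, 0.14]), np.float64(-0.003)) [0.55293741 0.31585552 0.07442774] [-0.13988784 -0.8591657   0.13415944]
```

jog_arm(steps=[[[0,0,0,0,4.4],[0,0,0,0,4.4],[0,0,0,0,4.4],[0,0,0,0,4.4],[0,0,0,0,4.4]]], newtons=40)

```text
t: 7.35
position: [0.5563, 0.3176, 0.079]
eef_rot: [0.235, 3.13, 0.002]
contact_force: [0.7, 0.4, 3.2]
width: 0.0453
grip_force: 42.6
```

jog_arm(steps=[[[0,0,0,0,4.4],[0,0,0,0,4.4]]])

```text
t: 7.52
position: [0.5563, 0.3177, 0.079]
eef_rot: [0.235, 3.13, 0.002]
contact_force: [-0.9, 0.3, 6.8]
width: 0.045
grip_force: 43.0
```

Run:
```python
from h import *
from plant import r,cams
s=r.get_state()
print({k:np.round(s[k],4).tolist() for k in("position","contact_force","torque","joint_pos","width","grip_force")})
d=cams.get_image("wrist");cv2.imwrite("pics/w5.png",d["pixels"])
```

```text
{'position': [0.5563, 0.3177, 0.079], 'contact_force': [-0.9332, 0.28, 6.7703], 'torque': [-0.0761, 0.0969, -0.0096], 'joint_pos': [0.4508, 0.5073, 1.6924, 0.0, 0.9391, -0.9701], 'width': 0.045, 'grip_force': 42.9816}
```

View pics/w5.png

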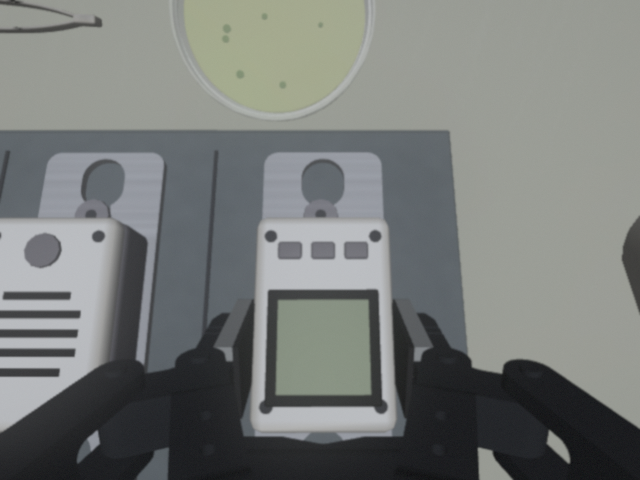

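Logger firmly held between the pads (250–400, rows 220–430). I'll ease off the downward press slightly and slide it up the slope.

jog_arm(steps=[[[0,0,-0.2,0,4.4],[-0.3,0,-0.18,0,4.4],[-0.4,0,-0.23,0,4.4],[-0.4,0,-0.23,0,4.4],[-0.3,0,-0.18,0,4.4],[0,0,0,0,4.4],[0,0,0,0,4.4]]])

```text
t: 8.15
position: [0.5693, 0.3149, 0.0873]
eef_rot: [-0.236, -3.133, 0.0]
contact_force: [-0.5, 0.4, -1.9]
width: 0.0449
grip_force: 42.0
```

jog_arm(steps=[[[0.15,0,-0.26,0,4.4],[0.25,0,-0.43,0,4.4],[0.25,0,-0.43,0,4.4],[0.25,0,-0.43,0,4.4],[0,0,0,0,4.4]]])

```text
t: 8.57
position: [0.5603, 0.3169, 0.1045]
eef_rot: [0.234, 3.131, 0.002]
contact_force: [-0.6, -0.0, -1.4]
width: 0.0453
grip_force: 42.1
```

jog_arm(steps=[[[0.5,0,-2,0,4.4],[0.5,0,-3.5,0,4.4],[0,0,-4,0,4.4],[0,0,-4,0,4.4],[0,0,-2.5,0,4.4],[0,-2,0,0,4.4],[0,-3.5,0,0,4.4],[0,-3.8,0,0,4.4],[0,-3.8,0,0,4.4],[0,-3.8,0,0,4.4],[0,-3.8,0,0,4.4],[0,-3.8,0,0,4.4],[0,-3.8,0,0,4.4],[0,-3.8,0,0,4.4],[0,-3.8,0,0,4.4],[0,-3.8,0,0,4.4],[0,-3.5,0,0,4.4],[0,-2.5,0,0,4.4],[0,-1.5,0,0,4.4],[0,0,0,0,4.4]]])

```text
t: 10.23
position: [0.4793, -0.1519, 0.2634]
eef_rot: [0.241, 3.132, -0.003]
contact_force: [0.3, 0.9, -1.2]
width: 0.0453
grip_force: 42.1
```

Run:
```python
from h import *
from plant import r
s=r.get_state();m=np.load("fit.npz")["m"];print(s["contact_force"],s["joint_pos"])
print(togo(s,pose(*m,(-.017,0,.10))[0],m[2]))
```

```text
[ 0.26780083  0.88000971 -1.2432727 ] [-3.92556681e-01  3.86433702e-02  1.88286748e+00 -1.83157330e-03
  1.21872156e+00 -1.80924528e+00]
(array([ -8.41, -11.77,  16.37]), np.float64(-0.255))
```

jog_arm(steps=[[[-2,-2.8,0,0,4.4],[-2.2,-3,0,0,4.4],[-2.2,-3,0,0,4.4],[-2,-3,0,0,4.4],[0,0,1,-0.1,4.4],[0,0,2,-0.1,4.4],[0,0,3,-0.055,4.4],[0,0,3,0,4.4],[0,0,3,0,4.4],[0,0,2,0,4.4],[0,0,1,0,4.4],[0,0,0,0,4.4],[0,0,0,0,4.4]]])

```text
t: 11.32
position: [0.5457, -0.2776, 0.1133]
eef_rot: [-0.166, 3.137, 0.0]
contact_force: [0.1, -0.4, -2.2]
width: 0.0453
grip_force: 42.2
```

Run:
```python
from h import *
from plant import r,cams
s=r.get_state();m=np.load("fit.npz")["m"];print(s["contact_force"],s["position"])
print(togo(s,pose(*m,(-.017,0,.06))[0],m[2]))
d=cams.get_image("scene");cv2.imwrite("pics/s2.png",cv2.resize(d["pixels"][180:360,330:530],None,fx=3.2,fy=3.2,interpolation=cv2.INTER_CUBIC))
d=cams.get_image("wrist");cv2.imwrite("pics/w6.png",d["pixels"])
```

```text
[ 0.08691457 -0.35697025 -2.18366212] [ 0.54573255 -0.27764617  0.11325675]
(array([ 0.17, -0.37,  5.33]), np.float64(0.004))
```

View pics/w6.png

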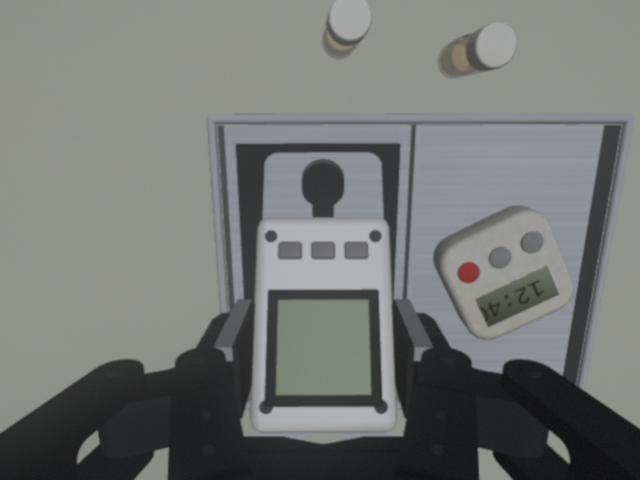

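Run:
```python
from h import *
from plant import r,cams
s=r.get_state();m=np.load("fit.npz")["m"];d=cams.get_image("wrist")
print("mat",proj(d,pose(*m,[(-.075,.047,.006),(-.075,-.047,.006)])).round(1).tolist())
T=R.from_rotvec(s["eef_rot"])
def edge(p): # plate lower front corners, horizontal/vertical offset from TCP
    return s["position"]+T.apply([(p[0],.025,p[1]),(p[0],-.025,p[1])])
q=least_squares(lambda p:np.r_[proj(d,edge(p))[:,1]-152,np.abs(np.diff(proj(d,edge(p))[:,0]))-120],[.055,.05])
print("edge rel TCP tool x,z",q.x, q.fun.round(1), proj(d,edge(q.x)).round(1).tolist())
```

```text
mat [[404.1, 138.2], [237.9, 137.5]]
edge rel TCP tool x,z [0.05707599 0.04139679] [ 0. -0. -0.] [[385.0, 152.0], [265.0, 152.0]]
```

Plate's lower end at row 152 (262–382), mat near edge at row 144 (237–400): aligned, slightly off in y. Lowering to just above touch.

jog_arm(steps=[[[0,-0.35,1.5,0,4.4],[0,0,2,0,4.4],[0,0,1.3,0,4.4],[0,0,0.5,0,4.4],[0,0,0,0,4.4],[0,0,0,0,4.4]]], newtons=25)

```text
t: 11.97
position: [0.546, -0.2817, 0.0604]
eef_rot: [-0.165, 3.137, -0.0]
contact_force: [0.5, -0.5, -2.2]
width: 0.0454
grip_force: 42.2
```

jog_arm(steps=[[[0,0,0.2,0,4.4],[0,0,0.2,0,4.4],[0,0,0.2,0,4.4],[0,0,0,0,4.4]]], newtons=22)

```text
t: 12.3
position: [0.5469, -0.2821, 0.0557]
eef_rot: [-0.165, 3.135, -0.002]
contact_force: [0.5, 0.3, 3.7]
width: 0.0454
grip_force: 43.0
```

jog_arm(steps=[[[-0.15,0,0.15,0,4.4],[-0.15,0,0.15,0,4.4],[-0.15,0,0.15,0,4.4],[-0.15,0,0.15,0,4.4],[-0.15,0,0.15,0,4.4],[-0.15,0,0.15,0,4.4],[0,0,0,0,4.4]]], newtons=20)

```text
t: 12.88
position: [0.5564, -0.2814, 0.0469]
eef_rot: [-0.166, 3.134, -0.003]
contact_force: [0.7, 1.0, 6.4]
width: 0.0452
grip_force: 43.2
```

jog_arm(steps=[[[-0.15,0,0.2,0,4.4],[-0.15,0,0.2,0,4.4],[-0.15,0,0.2,0,4.4],[-0.15,0,0.2,0,4.4],[-0.15,0,0.2,0,4.4],[-0.1,0,0.2,0,4.4],[0,0,0,0,4.4]]])

```text
t: 13.47
position: [0.5654, -0.2805, 0.035]
eef_rot: [-0.165, 3.133, -0.003]
contact_force: [1.2, 1.3, 5.4]
width: 0.0453
grip_force: 43.4
```

Run:
```python
from plant import r,cams
import cv2
a=cams.get_image("scene")["pixels"][220:360,350:510];b=cams.get_image("wrist")["pixels"]
a=cv2.resize(a,(480,420),interpolation=cv2.INTER_CUBIC);b=cv2.resize(b,(320,240))
import numpy as np
o=np.zeros((420,800,3),np.uint8);o[:,:480]=a;o[:240,480:]=b;cv2.imwrite("pics/m1.png",o)
```

```text
(no output)
```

View pics/m1.png

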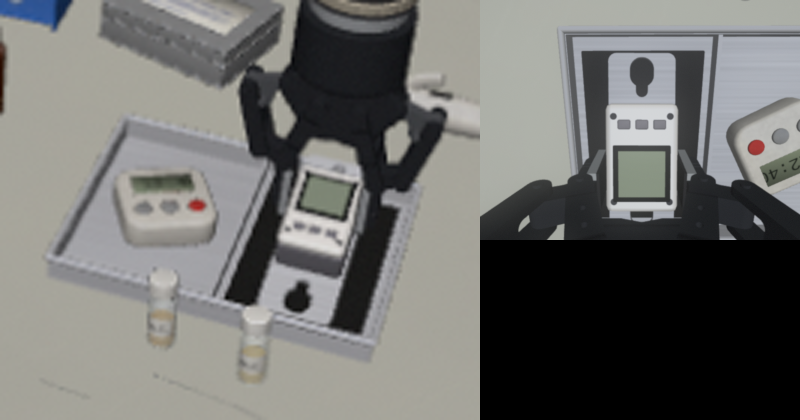

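The logger is pivoting in the grip, its lower end on the mat (keyhole at (298,297) in the composite), and parallel to the bay. That is more pictures than allowed, so I'll finish by force and numbers only.

jog_arm(steps=[[[-0.1,0,0.2,0,4.4],[-0.1,0,0.2,0,4.4],[-0.1,0,0.2,0,4.4],[-0.08,0,0.2,0,4.4],[-0.06,0,0.2,0,4.4],[0,0,0,0,4.4]]])

```text
t: 14.07
position: [0.57, -0.2803, 0.0248]
eef_rot: [-0.165, 3.132, -0.004]
contact_force: [3.6, 0.7, 5.1]
width: 0.0454
grip_force: 43.6
```

Run:
```python
from plant import r
s=r.get_state();print(s["contact_force"],s["torque"],s["position"])
```

```text
[3.60991863 0.74999768 5.10134261] [ 0.06913264 -0.03309805 -0.01243067] [ 0.57004428 -0.28026872  0.02483991]
```

jog_arm(steps=[[[-0.03,0,0.1,0,4.4],[-0.03,0,0.1,0,4.4],[-0.03,0,0.1,0,4.4],[0,0,0,0,4.4]]])

```text
t: 14.4
position: [0.5707, -0.2803, 0.0218]
eef_rot: [-0.165, 3.133, -0.004]
contact_force: [2.7, -0.5, 5.3]
width: 0.0452
grip_force: 43.6
```

Run:
```python
from plant import r
s=r.get_state();print(s["contact_force"],s["torque"],s["position"])
```

```text
[ 2.73554261 -0.54187394  5.29114675] [-0.03765     0.0307701   0.06489153] [ 0.5706791  -0.28029113  0.021812  ]
```

jog_arm(steps=[[[0,0,0.1,0,4.4],[0,0,0.1,0,4.4],[0,0,0,0,4.4]]])

```text
t: 14.65
position: [0.5703, -0.2802, 0.0196]
eef_rot: [-0.165, 3.134, -0.004]
contact_force: [3.1, 0.4, 5.9]
width: 0.0452
grip_force: 43.8
```

jog_arm(steps=[[[0,0,0.1,0,4.4],[0,0,0.1,0,4.4],[0,0,0,0,4.4]]])

```text
t: 14.9
position: [0.5704, -0.2801, 0.0186]
eef_rot: [-0.165, 3.134, -0.003]
contact_force: [0.7, 1.6, 9.8]
width: 0.0451
grip_force: 44.3
```

Flat: the force rose and the descent stopped. Ease off and release.

jog_arm(steps=[[[0,0,-0.1,0,4.4],[0,0,0,0,4.6],[0,0,0,0,4.8],[0,0,0,0,5.2],[0,0,0,0,5.6],[0,0,0,0,5.6],[0,0,0,0,5.6]]])

```text
t: 15.48
position: [0.5677, -0.2789, 0.0163]
eef_rot: [0.165, -3.136, -0.001]
contact_force: [-0.1, -0.1, -0.3]
width: 0.0561
grip_force: 0.0
```

jog_arm(steps=[[[0,0,-0.5,0,5.6],[0,0,-1,0,5.6],[0,0,-2,0,5.6],[0,0,-3,0,5.6],[0,0,-4,0,5.6],[0,0,-4,0,5.6],[0,0,0,0,5.6]]])

```text
t: 16.07
position: [0.5745, -0.2826, 0.1734]
eef_rot: [-0.165, 3.121, -0.016]
contact_force: [1.0, -0.5, 1.7]
width: 0.0561
grip_force: 0.0
```

Run:
```python
from h import *
from plant import r,cams
s=r.get_state();m=np.load("fit.npz")["m"];d=cams.get_image("wrist");g=cv2.cvtColor(d["pixels"],cv2.COLOR_BGR2GRAY);print(s["position"],s["width"],s["contact_force"])
print("mat pred",proj(d,pose(*m,[(-.075,.047,.006),(-.075,-.047,.006),(.075,-.047,.006),(.075,.047,.006)])).round(0).tolist())
print("plate pred at centre",proj(d,pose(*m,[(-.072,.025,.01),(-.072,-.025,.01),(.072,-.025,.01),(.072,.025,.01)])).round(0).tolist())
print("housing pred",proj(d,pose(*m,[(-.035,.023,.04),(-.035,-.023,.04),(.035,-.023,.04),(.035,.023,.04)])).round(0).tolist())
B=(g>70).astype(int)
def runs(v):
    i=np.flatnonzero(np.diff(v));return [(int(k),int(v[k+1])) for k in i]
for row in(80,110,125,140,160,200,250,300):print("row",row,runs(B[row,150:450]))
for col in(290,300,345,350):print("col",col,runs(B[:,col]))
```

```text
[ 0.57447931 -0.28262409  0.17344595] 0.056067377690418384 [ 1.00942653 -0.49020523  1.67638931]
mat pred [[403.0, 92.0], [264.0, 91.0], [271.0, 297.0], [393.0, 298.0]]
plate pred at centre [[371.0, 96.0], [296.0, 96.0], [299.0, 296.0], [365.0, 296.0]]
housing pred [[370.0, 156.0], [297.0, 156.0], [298.0, 262.0], [367.0, 262.0]]
row 80 []
row 110 [(114, 0), (142, 1), (168, 0), (192, 1), (218, 0), (248, 1)]
row 125 [(114, 0), (142, 1), (170, 0), (190, 1), (218, 0), (248, 1)]
row 140 [(115, 0), (142, 1), (176, 0), (184, 1), (217, 0), (247, 1)]
row 160 [(116, 0), (143, 1), (217, 0), (246, 1)]
row 200 [(117, 0), (144, 1), (153, 0), (207, 1), (216, 0), (244, 1)]
row 250 [(119, 0), (145, 1), (153, 0), (155, 1), (205, 0), (207, 1), (214, 0), (242, 1)]
row 300 []
col 290 [(96, 0), (298, 1), (438, 0)]
col 300 [(292, 0), (298, 1), (440, 0)]
col 345 [(196, 0), (200, 1), (245, 0), (248, 1), (294, 0), (298, 1), (440, 0)]
col 350 [(196, 0), (200, 1), (245, 0), (248, 1), (294, 0), (298, 1), (439, 0)]
```

jog_arm(steps=[[[0,0,-1,0,5.6],[0,0,0,0,5.6],[0,0,0,0,5.6],[0,0,0,0,5.6]]])

```text
t: 16.45
position: [0.5674, -0.2786, 0.1705]
eef_rot: [0.165, -3.135, -0.002]
contact_force: [-0.1, 0.5, 0.3]
width: 0.056
grip_force: 0.0
```

```bash
python3 -c "
from plant import r
print(r.close_job())"
```

```text
the job is handed in; nothing more can be done
None
```

Job handed in at about 16.5 s: left lock opened, logger slid up, lifted off and laid display up, lengthwise on the mat (about 3 mm off centre, near end about flush with the mat's edge); the other units and items were not touched, but I viewed 11 pictures, one over the limit of 10.

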